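# Pin the suspension link and hold the angle gauge on its stud

### The job

Push the brass-headed hinge pin fully home in the fork so that the suspension link is locked. Then pick up the yellow angle gauge by its black handle, stand the middle of its foot on the link's uneven ball stud, pressing lightly, and rock it sideways (in the plane of its dial) until the red hanging pointer settles on the green mark. Finish while holding it still like that, in the gripper and resting on the stud, for the mechanic to read; do not let go, and leave the other things on the bench where they are.

Things in the scene. Friction and masses are not known exactly. Their poses are not given: they have to be found in the camera images.
- rig: Fixed bench rig: blue base plate 100 x 270 x 12 mm (x, y, z) with a dark steel suspension link lying along its y axis. Origin: centre of the plate's underside, on the bench; z up. Grey fork with the pin at local y = -85 mm (fork top 56 mm above the bench), ball stud at local y = +85 mm. Nothing else of it is higher than 56 mm.
- pin_head (a point): Centre of the top face of the hinge pin's brass head (24 mm across, 7 mm thick, upright pin 12 mm thick). The pin is already started in the fork and link holes and stands proud; it slides straight down against a steady friction of about 5 N and stays where it is left. Fully home the head lies on the fork and its top face is 63 mm above the bench.
- pin (a joint): How far the hinge pin has been pushed in, m: 0 = head 30 mm above its seat, 0.030 = fully home.
- stud_top (a point): Highest point of the ball stud: a steel ball 36 mm across on a 20 mm post, about 104 mm above the bench, with a small copper-coloured lump beside the top that is 2 mm lower. The stud stands in a rubber bush and gives straight down under load, about 1 mm per 2 N after the first 1.6 N, 6 mm at most.
- stud: The same ball stud (see its top point). Origin on the stud's axis, 54 mm below its highest point.
- gauge_grip (a point): Centre of the gauge's black handle, a block 24 mm (gauge x) x 28 mm (gauge y) x 44 mm high; grip it across the 28 mm (along gauge y). Below it is the yellow dial housing, a disc 120 mm across and 20 mm thick, its top 20 mm below this point; the flat underside of the foot is 150 mm below it. Gauge axes: x is the normal of the white dial face and points out of it, z is up through the handle, y is the rocking direction.
- gauge_foot (a point): Centre of the flat underside of the gauge's aluminium foot (36 mm along gauge x, 70 mm along gauge y). Same axes as the handle.
- gauge: The whole angle gauge, about 0.35 kg, 172 mm tall, loose, standing upright on the bench with the dial away from the robot. Origin: centre of the underside of the foot.
- pointer (a joint): Angle of the red pointer on the dial, rad, about the gauge's x axis. The pointer is a damped pendulum 50 mm long and hangs straight down by gravity: 0 with the gauge upright; it reads +a when the gauge is rocked by a so that the top of the gauge goes towards its +y side. After a movement it swings for about a second.
- mark (a joint): Angle of the middle of the green mark on the dial, rad, in the same sense as the pointer. Set beforehand, different each time, and stiff: it does not move by itself. The mark is 12 mm wide, +-0.12 rad.
- pointer_tip (a point): Lower tip of the red pointer, 50 mm from the dial's centre.
- mark_mid (a point): Middle of the green mark, also 50 mm from the dial's centre; it coincides with the pointer tip when the reading is exact.
- can: Bystander: can, 58 mm across, 140 mm tall, plain white. Origin under its centre.
- wrench: Bystander: steel wrench 180 mm long, lying flat along its x axis.
- mallet: Bystander: hammer 260 mm long, lying along its x axis.
- grease: Bystander: grease jar, 60 mm across, 55 mm tall, red lid. Origin under its centre.
- pads: Bystander: brake pad 60 x 130 x 17 mm lying flat. Origin under its centre.
- nut: Bystander: steel collar nut 32 mm across, 16 mm high. Origin under its centre.

How it is judged:
On the way, in this order (a step that is already met when the one before it is completed fails the run):
1. the hinge pin is pushed fully home (value of joint pin above 0.0275 m), for 0.2 s.
2. the gauge, held by the gripper, stands on the stud (contact force between gauge and stud above 0.8 N and distance between gauge_foot and stud_top below 0.022 m and contact force between the fingers and gauge above 1 N), for 0.2 s.
At the end, for the whole second after the job is handed in: Pin home (within 2.5 mm). Gauge held in the fingers and still, resting high on the stud with 0.8 to 15 N, its foot's centre within 22 mm of the stud's top, pointer tip settled within 6 mm of the green mark's middle. No other thing has moved over 40 mm (all of step 2 and value of joint pin above 0.0275 m and contact force between gauge and stud below 15 N and distance between pointer_tip and mark_mid below 0.006 m and velocity of joint pointer between -0.3 and 0.3 rad/s and linear speed of gauge below 0.02 m/s and height (world z) of gauge_foot above 0.08 m and distance of each of can, wrench, mallet, grease, pads, nut from where it was at the start of the episode below 0.04 m); the arm keeps its last pose, push and grip.
It fails at once if a bystander is knocked away (distance of any of can, wrench, mallet, grease, pads, nut from where it was at the start of the episode above 0.04 m).
It fails at once if the gauge is knocked over (angle between gauge's own z axis and vertical above 1 rad).
It fails at once if the gauge is rammed onto the stud (contact force between gauge and stud above 30 N).
It also fails if it takes over 61 s, if anything falls off the work surface, if the arm or the gripper's body presses on something with over 40 N, if the wrist force passes 120 N, or if a joint passes its speed limit or range.

### The arm

A 7-joint arm with a two-finger parallel gripper is mounted at the origin on the work surface. World frame = base frame: x ahead of the robot, y to its left, z up, the work surface at z = 0. Lengths are in m, angles in rad, forces in N, time in s.
With the tool pointing down it reaches from about 0.4 to 0.9 m from the base axis. Payload 5.6 kg.
Tool frame: the origin (TCP) lies at the very end of the fingers, on their centre line; the grasp point (between the pads) lies 19 mm behind it; x points along the fingers, z is the direction in which the jaws open and shut, and the axes are right-handed (so a half turn about x gives the same grasp; the last joint's range is limited). The gripper opens to 92 mm and grips with 3 to 60 N. Pads are 20 mm wide; open, the fingers measure 128 mm over their backs; the gripper's body (75 mm by 189 mm) begins 69 mm behind the grasp point.
Start: joints at [-1.387, 0.468, -0.012, 1.603, 0.006, 1.071, -0.056], TCP at [0.146, 0.633, 0.215] pointing down, gripper open.
Joint ranges: [-2.53, 2.53], [-0.31, 2.02], [-1.57, 1.55], [0.28, 2.44], [-1.29, 4.43], [0.15, 1.84], [-2.92, 2.92]. Speed limits (rad/s): [2.57, 2.57, 3.14, 3.14, 3.14, 3.14, 3.14].

### API

Orientations are given as a unit quaternion [x, y, z, w].
In Python, from rig import * gives the robot as it stands.
- The arm moves only by the shell command python3 -m pendant 'ROWS' [FORCE]. ROWS is a JSON object of lists of equal length, an entry for each row: "dr": the turn, a rotation vector about the tool's x, y, z in rad, a list of three; "xyz": the shift along the tool's x, y, z in m, a list of three; "gripper": the closure in counts, from 0 (fully open) to 255 (shut). A call has exactly 5 rows; each row shifts and turns the pose as measured when the row begins, along the tool's axes as they then stand; what a row does not reach is not made up. A row lasts 1/10 s, in which the tool goes at most 50 mm and 8.59 degrees, less where a joint would pass 70% of its speed; a pose out of reach is approached as far as the arm can. A call with a gripper value outside its range is refused whole. The fingers move at their own pace and stop on an object; FORCE is the grip in N (left out, the last holds). Time passes only in rows, so rows that do not move let the fingers close, or fill a call up. It gives the time, the measured TCP pose, the force and the opening at its end, in the units of the state.
- read_state(): the state, without advancing time (a new reading comes with each control period).
- camera(name): name is "scene" or "top"; returns the picture (384x512x3 uint8, red, green, blue); there is no depth.
- camera_info(name): a dict with "mtx" (3x3 intrinsics, pixels), "k1" (the pictures are not rectified: a ray, as slopes to the right and down, at radius r is drawn at 1 + k1 r^2 times it, then the intrinsics apply), "rvec" (rotation vector, rad) and "tvec" (3), from world to camera coordinates, as OpenCV has them. Camera axes: x right, y down, z forward; pixel columns grow to the right and rows downward; lengths in m; the calibration is good to about 2 mm. A picture is of the moment at which its call begins. camera_info takes no time and is no camera call.
- job_done(): hands the job in, once; it reports no verdict.
The state is a dict: "time_s": time; "q": joint angles; "qvel": joint speeds; "joint_efforts": joint torques, N m; "position": TCP position; "ee_rot": TCP orientation; "contact_force": force on the tool from outside, world axes, zero at the start; "wrist_torque": the same for the moment, N m; "grip_width": opening from 0.0 (shut) to 1.0 (fully open).
Only numpy, scipy, OpenCV 4.12 (cv2) and the standard library are available. Lean on these libraries where they do the work, as an engineer would, in place of code of your own. Each camera call takes 0.05 s, during which the arm holds its last target. There are 200 camera calls.

## Working session

There is one attempt and no reset: what is moved stays moved. The work goes in short steps, Python scripts to look and compute and a shell command to move; the robot and the scene stay as the last step left them, time stands still between calls to the robot, and variables do not carry over. Pictures are saved under pics/ and viewed, about 8 in all and at most 12, crops included, and the job is handed in when it is done.

```bash
mkdir -p pics; ls; python3 - <<'E'
from rig import *
import cv2
for n in ("scene","top"):
    im=camera(n); cv2.imwrite(f"pics/{n}0.png",im[:,:,::-1])
    c=camera_info(n); print(n,c)
s=read_state(); print(s)
E
```

```text
pics
scene {'mtx': array([[367.71372342,   0.        , 255.63840427],
       [  0.        , 367.71372342, 191.48776293],
       [  0.        ,   0.        ,   1.        ]]), 'k1': -0.028249236733159874, 'rvec': array([ 1.76825097,  1.55379057, -0.78352717]), 'tvec': array([-0.08179271, -0.24021211,  1.49234944])}
top {'mtx': array([[377.77123434,   0.        , 262.16573302],
       [  0.        , 377.77123434, 188.9485207 ],
       [  0.        ,   0.        ,   1.        ]]), 'k1': -0.07166499584278209, 'rvec': array([ 2.14028687, -2.1141549 ,  0.22783882]), 'tvec': array([0.01137268, 0.55904168, 1.02558816])}
{'time_s': 0.1, 'q': array([-1.38699473,  0.46828509, -0.01157049,  1.60351277,  0.00602221,
        1.07141944, -0.05630076]), 'qvel': array([-0.00028944, -0.00174455,  0.00107734, -0.00176622, -0.00160545,
        0.00085427, -0.00193528]), 'joint_efforts': array([ 1.36827224e-03, -5.21641803e+01, -1.23302825e-02, -2.44363761e+01,
       -5.67800633e-02,  1.41392116e-02,  6.57734586e-05]), 'position': array([0.14613468, 0.63282403, 0.21374598]), 'ee_rot': array([-0.4405763 ,  0.5537912 ,  0.43979631,  0.55298014]), 'contact_force': array([ 0.57005335,  0.70510022, -0.44702144]), 'wrist_torque': array([-0.00331599,  0.04529452, -0.02263522]), 'grip_width': 0.9979453277307508}
```

View pics/scene0.png

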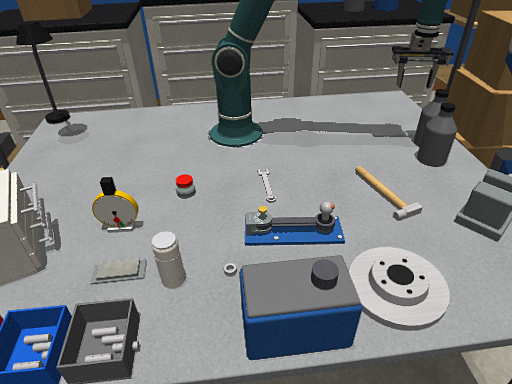

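View pics/top0.png

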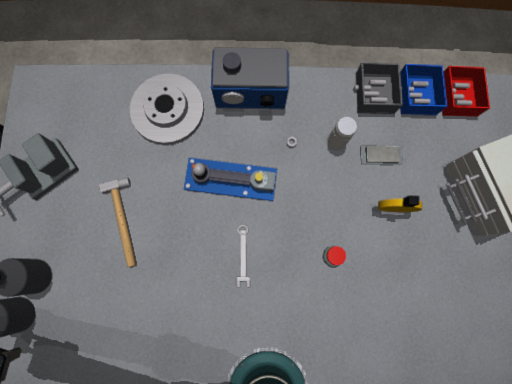

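The scene view shows the gauge at about (115,205), handle (107,186); the brass pin head at (263,211) and ball stud at (326,208). In the top view the pin head is at (259,178), the ball at (199,171) and the gauge at (400,205) with its handle at (411,201).

```bash
cat > h.py <<'E'
import numpy as np, cv2
from rig import *
from scipy.spatial.transform import Rotation as R
def ray(n,uv):
    c=camera_info(n); K=c["mtx"]; d=np.array([c["k1"],0,0,0,0.])
    p=cv2.undistortPoints(np.array([[uv]],float),K,d)[0,0]
    M=cv2.Rodrigues(c["rvec"])[0]; o=-M.T@c["tvec"]; v=M.T@np.r_[p,1]
    return o,v/np.linalg.norm(v)
def plane(n,uv,z):
    o,v=ray(n,uv); return o+v*(z-o[2])/v[2]
def tri(a,b):
    (o1,v1),(o2,v2)=ray("scene",a),ray("top",b)
    t=np.linalg.lstsq(np.c_[v1,-v2],o2-o1,rcond=None)[0]
    p,q=o1+v1*t[0],o2+v2*t[1]
    return (p+q)/2,np.linalg.norm(p-q)
def proj(n,P):
    c=camera_info(n); return cv2.projectPoints(np.array(P,float).reshape(-1,1,3),c["rvec"],c["tvec"],c["mtx"],np.array([c["k1"],0,0,0,0.]))[0][:,0]
def hsvmask(im,lo,hi,roi):
    h=cv2.cvtColor(im,cv2.COLOR_RGB2HSV); m=cv2.inRange(h,np.array(lo),np.array(hi)); k=np.zeros_like(m); x0,y0,x1,y1=roi; k[y0:y1,x0:x1]=m[y0:y1,x0:x1]; return k
def blobs(m,mn=4):
    n,l,s,c=cv2.connectedComponentsWithStats(m)
    return [(s[i].tolist(),c[i].round(2).tolist()) for i in range(1,n) if s[i,4]>=mn]
def crop(n,roi,f,im=None):
    im=camera(n) if im is None else im; x0,y0,x1,y1=roi
    return cv2.resize(im[y0:y1,x0:x1,::-1],None,fx=f,fy=f,interpolation=cv2.INTER_CUBIC)
E
python3 - <<'E'
from h import *
s=cv2.imread("pics/scene0.png")[:,:,::-1].copy(); t=cv2.imread("pics/top0.png")[:,:,::-1].copy()
rs=(240,190,350,250); rt=(180,150,285,205)
Y=([18,110,90],[35,255,255]); B=([105,150,60],[125,255,255])
print("brass s",blobs(hsvmask(s,*Y,rs))); print("brass t",blobs(hsvmask(t,*Y,rt)))
print("copper s",blobs(hsvmask(s,[0,60,60],[17,255,255],rs),3)); print("copper t",blobs(hsvmask(t,[0,60,60],[17,255,255],rt),3))
m=hsvmask(t,*B,rt); print("plate t rect",cv2.minAreaRect(cv2.findNonZero(m)))
gs=(85,170,145,240); gt=(370,190,430,220)
print("gauge yel s",blobs(hsvmask(s,*Y,gs))); print("gauge yel t",blobs(hsvmask(t,*Y,gt)))
print("black s",blobs(hsvmask(s,[0,0,0],[180,255,45],gs))); print("black t",blobs(hsvmask(t,[0,0,0],[180,255,45],gt)))
print("green s",blobs(hsvmask(s,[45,100,50],[80,255,255],gs)))
a=crop("",(80,170,150,240),5.5,s); b=crop("",(240,190,350,250),3.5,s); c=crop("",(375,185,430,220),5,t); d=crop("",(180,150,285,205),3.6,t)
W=np.zeros((600,790,3),np.uint8)
for im,(x,y) in ((a,(0,0)),(b,(395,0)),(c,(0,400)),(d,(395,220))): W[y:y+im.shape[0],x:x+im.shape[1]]=im[:600-y,:790-x]
cv2.imwrite("pics/c1.png",W)
E
```

```text
brass s [([258, 206, 9, 7, 51], [262.29, 208.84])]
brass t [([255, 173, 8, 8, 51], [258.43, 176.47])]
copper s [([330, 204, 5, 5, 18], [332.28, 205.83])]
copper t [([192, 164, 4, 5, 14], [193.36, 165.64])]
plate t rect ((229.89231872558594, 178.86155700683594), (89.30500030517578, 32.00096130371094), 7.125016689300537)
gauge yel s [([109, 190, 29, 36, 184], [126.74, 199.96]), ([92, 192, 13, 30, 77], [96.97, 201.68]), ([102, 222, 4, 3, 4], [103.5, 223.25])]
gauge yel t [([380, 198, 23, 9, 175], [391.42, 202.62]), ([414, 201, 8, 8, 35], [418.74, 205.14])]
black s [([100, 177, 16, 18, 216], [107.52, 185.69]), ([112, 211, 4, 4, 12], [113.75, 212.58])]
black t [([404, 196, 15, 11, 140], [410.54, 201.05])]
green s [([119, 222, 6, 5, 16], [121.38, 224.0])]
```

View pics/c1.png

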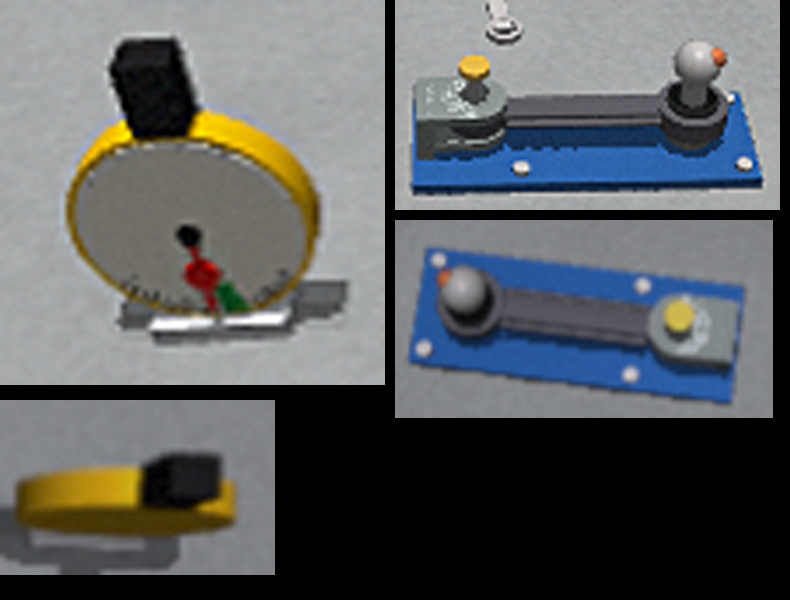

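The crop shows the pin head standing proud, the copper lump on the ball's outer side (+y), the pointer hanging down, and the green mark to its scene-right (gauge +y).

```bash
python3 - <<'E'
from h import *
np.set_printoptions(precision=4,suppress=True)
s=cv2.imread("pics/scene0.png")[:,:,::-1].copy(); t=cv2.imread("pics/top0.png")[:,:,::-1].copy()
print("pin head",tri((262.29,208.84),(258.43,176.47)), plane("top",(258.43,176.47),.093))
print("copper",tri((332.28,205.83),(193.36,165.64)))
pc=plane("top",(229.89,178.86),.012); print("plate c",pc)
rect=((229.89,178.86),(89.3,32.0),7.125)
C=np.array([plane("top",p,.012) for p in cv2.boxPoints(rect)]); print(C, np.linalg.norm(np.diff(C,axis=0),axis=1))
# ball circle: grey bright sphere -> hough on 6x crop
for n,im,roi in (("scene",s,(312,194,342,226)),("top",t,(185,158,215,188))):
    g=cv2.cvtColor(crop("",roi,8,im),cv2.COLOR_BGR2GRAY)
    c=cv2.HoughCircles(cv2.GaussianBlur(g,(0,0),3),cv2.HOUGH_GRADIENT,1,80,param1=60,param2=15,minRadius=40,maxRadius=75)
    print(n,[((x+.5)/8-.5+roi[0],(y+.5)/8-.5+roi[1],r/8) for x,y,r in (c[0][:3] if c is not None else [])])
# handle
print("handle mask centroid tri",tri((107.52,185.69),(410.54,201.05)))
# yellow housing in the top view: overall direction
m=hsvmask(t,[18,110,60],[35,255,255],(370,190,430,220)); m|=hsvmask(t,[0,0,0],[180,255,45],(370,190,430,220))
print(cv2.minAreaRect(cv2.findNonZero(m)))
# foot in the scene view: bright
for x0,x1 in ((100,140),):
    ms=hsvmask(s,[0,0,190],[180,40,255],(100,220,140,236)); print("foot",blobs(ms), cv2.boxPoints(cv2.minAreaRect(cv2.findNonZero(ms))))
    q=[plane("scene",p,.01) for p in cv2.boxPoints(cv2.minAreaRect(cv2.findNonZero(ms)))]; print(np.array(q))
print("tcp R\n",R.from_quat(read_state()["ee_rot"]).as_matrix())
E
```

```text
pin head (array([0.5884, 0.0303, 0.0845]), np.float64(0.001389973385093941)) [0.5864 0.0296 0.093 ]
copper (array([0.6146, 0.2124, 0.0948]), np.float64(0.002680679582202767))
plate c [0.5966 0.1142 0.012 ]
[[ 0.5632  0.2509  0.012 ]
 [ 0.6611  0.2439  0.012 ]
 [ 0.6305 -0.024   0.012 ]
 [ 0.5335 -0.0126  0.012 ]] [0.0981 0.2697 0.0977]
scene [(np.float32(326.0), np.float32(215.75), np.float32(7.8625))]
top []
handle mask centroid tri (array([ 0.5131, -0.3712,  0.1493]), np.float64(0.0011753230994002927))
((399.5, 203.5), (15.0, 43.0), 90.0)
foot [([121, 227, 11, 2, 16], [126.62, 227.62]), ([107, 228, 12, 2, 18], [111.83, 228.39])] [[106.9477 228.0585]
 [130.9846 226.7231]
 [131.0554 227.9969]
 [107.0185 229.3323]]
[[ 0.5231 -0.4064  0.01  ]
 [ 0.5269 -0.3384  0.01  ]
 [ 0.5324 -0.3374  0.01  ]
 [ 0.5286 -0.4051  0.01  ]]
tcp R
 [[-0.0002 -0.9744  0.2249]
 [-0.0016  0.2249  0.9744]
 [-1.     -0.0001 -0.0016]]
```

Rig centre is about (0.597, 0.114), yaw −6.5°. The pin is at (0.587, 0.030) and the stud at (0.606, 0.199). The gauge is at (0.513, −0.371) with its handle at 0.15 m. These agree with the given geometry, so I'll start moving and compute the mark angle on the way.

```bash
python3 -m pendant '{"dr":[[-0.1,0,0],[-0.1,0,0],[0,0,0],[0,0,0],[0,0,0]],"xyz":[[0,-0.02,-0.042],[0,-0.02,-0.045],[0,-0.01,-0.045],[0,-0.01,-0.045],[0,-0.02,-0.045]],"gripper":[255,255,255,255,255]}' 20
python3 -m pendant '{"dr":[[0,0,0],[0,0,0],[0,0,0],[0,0,0],[0,0,0]],"xyz":[[0,-0.035,-0.035],[0,-0.035,-0.035],[0,-0.035,-0.035],[0,-0.035,-0.035],[0,-0.035,-0.035]],"gripper":[255,255,255,255,255]}'
python3 - <<'E'
from h import *
np.set_printoptions(precision=4,suppress=True)
yaw=-0.04; gx=np.array([np.cos(yaw),np.sin(yaw),0]); gy=np.array([-np.sin(yaw),np.cos(yaw),0]); c=np.array([.512,-.3715,.07])+.010*gx
for n,uv in (("mark",(121.4,224)),("hub",(113.75,212.6))):
    o,v=ray("scene",uv); p=o+v*((c-o)@gx)/(v@gx); d=p-c; a=np.arctan2(d@gy,-d[2]); print(n,d@gy,d[2],np.hypot(d@gy,d[2]),a)
print(proj("scene",[c+.05*(np.sin(a)*gy-np.cos(a)*np.array([0,0,1])) for a in (0,.2,.3,.4,.5)]))
print("bottles",plane("scene",(434,163),0))
E
```

```text
time_s: 0.6
position: [0.205, 0.4018, 0.2095]
ee_rot: [-0.498, 0.504, 0.497, 0.5]
contact_force: [1.4, 0.1, 0.6]
grip_width: 0.588
time_s: 1.1
position: [0.3773, 0.2196, 0.2098]
ee_rot: [-0.499, 0.503, 0.499, 0.499]
contact_force: [1.1, 1.1, 0.1]
grip_width: 0.151
mark 0.00814892067422129 -0.05047586430285084 0.05112942191414414 0.16006087770027763
hub -0.0023566517871935083 -0.006809845521588975 0.007206094897653498 -0.3331652999762531
[[118.4632 224.066 ]
 [121.9088 223.5754]
 [123.5264 223.1404]
 [125.0537 222.5837]
 [126.4764 221.9099]]
bottles [0.3288 0.6776 0.    ]
```

```bash
python3 -m pendant '{"dr":[[0,0,0],[0,0,0],[0,0,0],[0,0,0],[0,0,0]],"xyz":[[0.01,-0.036,-0.032],[0.01,-0.036,-0.032],[0.01,-0.036,-0.032],[0.01,-0.036,-0.032],[0.02,-0.036,-0.032]],"gripper":[255,255,255,255,255]}'
python3 -m pendant '{"dr":[[0,0,0],[0,0,0],[0,0,0],[0,0,0],[0,0,0]],"xyz":[[0.01,-0.032,-0.029],[0.01,0,0],[0.01,0,0],[0,0,0],[0,0,0]],"gripper":[255,255,255,255,255]}'
```

```text
time_s: 1.6
position: [0.558, 0.0566, 0.1528]
ee_rot: [-0.5, 0.5, 0.498, 0.501]
contact_force: [0.3, 1.9, 0.3]
grip_width: 0.005
time_s: 2.1
position: [0.591, 0.0204, 0.1171]
ee_rot: [-0.498, 0.505, 0.497, 0.501]
contact_force: [-0.2, -0.3, 0.2]
grip_width: 0.004
```

```bash
python3 -m pendant '{"dr":[[0,0,0],[0,0,0],[0,0,0],[0,0,0],[0,0,0]],"xyz":[[0,0.003,0.009],[0.01,0,0],[0.01,0,0],[0.006,0,0],[0.006,0,0]],"gripper":[255,255,255,255,255]}'
python3 -m pendant '{"dr":[[0,0,0],[0,0,0],[0,0,0],[0,0,0],[0,0,0]],"xyz":[[0.006,0,0],[0.005,0,0],[0.004,0,0],[0.003,0,0],[0.001,0,0]],"gripper":[255,255,255,255,255]}'
```

```text
time_s: 2.6
position: [0.5877, 0.0347, 0.0857]
ee_rot: [-0.499, 0.501, 0.498, 0.501]
contact_force: [-1.8, -1.5, 5.9]
grip_width: 0.003
time_s: 3.1
position: [0.5877, 0.0347, 0.0664]
ee_rot: [-0.499, 0.502, 0.499, 0.501]
contact_force: [-0.8, 0.3, 5.1]
grip_width: 0.007
```

```bash
python3 -m pendant '{"dr":[[0,0,0],[0,0,0],[0,0,0],[0,0,0],[0,0,0]],"xyz":[[0.003,0,0],[0.002,0,0],[0.002,0,0],[0.002,0,0],[0.001,0,0]],"gripper":[255,255,255,255,255]}'

```

```text
time_s: 3.6
position: [0.5877, 0.0347, 0.0634]
ee_rot: [-0.497, 0.501, 0.5, 0.502]
contact_force: [-3.1, 0.6, 4.9]
grip_width: 0.004
```

```bash
python3 -m pendant '{"dr":[[0,0,0],[0,0,0],[0,0,0],[0,0,0],[0,0,0]],"xyz":[[0.004,0,0],[0.004,0,0],[0.004,0,0],[0.004,0,0],[0.004,0,0]],"gripper":[255,255,255,255,255]}'

```

```text
time_s: 4.1
position: [0.5879, 0.0347, 0.0631]
ee_rot: [-0.493, 0.5, 0.503, 0.504]
contact_force: [-12.7, -0.3, 34.9]
grip_width: 0.006
```

Pin is home: TCP at 63 mm under 35 N. Next I lift off, open, and go to the gauge.

```bash
python3 -m pendant '{"dr":[[0,0,0],[0,0,0],[0,0,0],[0,0,0],[0,0,0]],"xyz":[[-0.03,0,0],[-0.045,0,0],[-0.04,0.008,-0.02],[-0.03,0.009,-0.038],[-0.02,0.009,-0.045]],"gripper":[255,255,0,0,0]}'
python3 -m pendant '{"dr":[[0,0,0],[0,0,0],[0,0,0],[0,0,0],[0,0,0]],"xyz":[[0,0.009,-0.045],[0,0.009,-0.045],[0,0.009,-0.045],[0,0.009,-0.045],[0,0.009,-0.045]],"gripper":[0,0,0,0,0]}'
python3 - <<'E'
from h import *
s=read_state(); print(s["position"]); print(R.from_quat(s["ee_rot"]).as_matrix().round(4))
E
```

```text
time_s: 4.6
position: [0.5614, -0.0663, 0.2297]
ee_rot: [-0.495, 0.497, 0.507, 0.5]
contact_force: [0.8, -0.6, 0.3]
grip_width: 0.242
time_s: 5.1
position: [0.5178, -0.3002, 0.2305]
ee_rot: [-0.499, 0.494, 0.505, 0.502]
contact_force: [0.4, -0.2, 0.4]
grip_width: 0.679
[ 0.51775027 -0.30015601  0.23049156]
[[ 0.0017 -1.     -0.007 ]
 [ 0.0143 -0.007   0.9999]
 [-0.9999 -0.0018  0.0143]]
```

```bash
python3 -m pendant '{"dr":[[0.037,0.014,0],[0,0,0],[0,0,0],[0,0,0],[0,0,0]],"xyz":[[0,0.005,-0.045],[0,0,-0.026],[0,0,0],[0,0,0],[0,0,0]],"gripper":[0,0,0,0,0]}'
python3 - <<'E'
from h import *
s=read_state(); print(s["position"],s["grip_width"]); print(R.from_quat(s["ee_rot"]).as_matrix().round(4))
a=crop("scene",(70,140,150,240),6); 
cv2.imwrite("pics/c2.png",a)
E
```

```text
time_s: 5.6
position: [0.5064, -0.3821, 0.2277]
ee_rot: [-0.489, 0.512, 0.488, 0.51]
contact_force: [-0.6, 0.7, -0.7]
grip_width: 0.999
[ 0.50641117 -0.38209038  0.22767816] 0.99890113753558
[[-0.0018 -0.999   0.0443]
 [-0.0037  0.0443  0.999 ]
 [-1.      0.0016 -0.0037]]
```

View pics/c2.png

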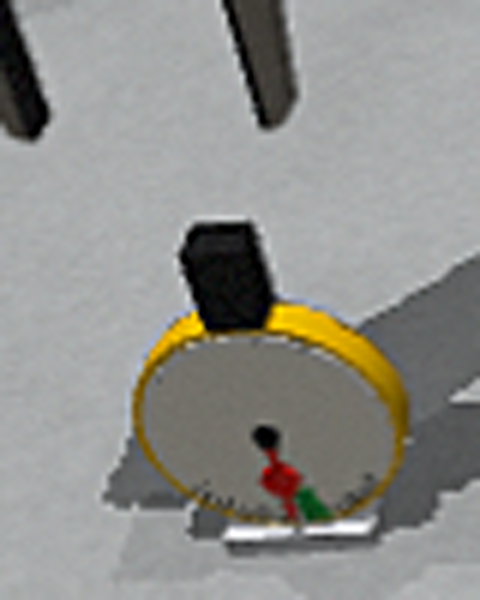

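The fingers are open above the handle and just left of centre. I'll correct by about 10 mm and go down.

```bash
python3 -m pendant '{"dr":[[0,0,0],[0,0,0],[0,0,0],[0,0,0],[0,0,0]],"xyz":[[0,-0.006,0.011],[0.02,0,0],[0.02,0,0],[0,0,0],[0,0,0]],"gripper":[0,0,0,0,0]}'
python3 - <<'E'
from h import *
s=read_state(); print(s["position"]); print(R.from_quat(s["ee_rot"]).as_matrix().round(4))
E
```

```text
time_s: 6.15
position: [0.5196, -0.3605, 0.188]
ee_rot: [-0.493, 0.507, 0.491, 0.509]
contact_force: [0.1, 0.9, 0.3]
grip_width: 0.998
[ 0.51961629 -0.36050379  0.18803584]
[[ 2.700e-03 -9.995e-01  3.130e-02]
 [ 2.000e-04  3.130e-02  9.995e-01]
 [-1.000e+00 -2.700e-03  3.000e-04]]
```

```bash
python3 -m pendant '{"dr":[[0,0,0],[0,0,0],[0,0,0],[0,0,0],[0,0,0]],"xyz":[[0,0,0],[0,0,0],[0,0,0],[0,0,0],[0,0,0]],"gripper":[0,0,0,0,0]}'
python3 -m pendant '{"dr":[[0,0,0],[0,0,0],[0,0,0],[0,0,0],[0,0,0]],"xyz":[[0,0.006,-0.010],[0,0,0],[0,0,0],[0,0,0],[0,0,0]],"gripper":[0,0,0,0,0]}'
python3 - <<'E'
from h import *
s=read_state(); print(s["position"]); print(R.from_quat(s["ee_rot"]).as_matrix().round(4))
E
```

```text
time_s: 6.65
position: [0.5219, -0.3599, 0.1915]
ee_rot: [-0.495, 0.506, 0.49, 0.509]
contact_force: [-0.2, -0.6, -0.5]
grip_width: 1.002
time_s: 7.15
position: [0.5142, -0.3717, 0.1916]
ee_rot: [-0.494, 0.506, 0.49, 0.509]
contact_force: [-0.4, 0.4, 0.9]
grip_width: 1.0
[ 0.51424897 -0.37174783  0.19164267]
[[ 0.0074 -0.9995  0.0313]
 [-0.002   0.0313  0.9995]
 [-1.     -0.0074 -0.0018]]
```

```bash
python3 -m pendant '{"dr":[[0,0,0],[0,0,0],[0,0,0],[0,0,0],[0,0,0]],"xyz":[[0.018,0,0],[0.018,0,0],[0.012,0,0],[0.004,0,0],[0,0,0]],"gripper":[0,0,0,0,0]}'
python3 -m pendant '{"dr":[[0,0,0],[0,0,0],[0,0,0],[0,0,0],[0,0,0]],"xyz":[[0,0,0],[0,0,0],[0,0,0],[0,0,0],[0,0,0]],"gripper":[0,0,0,0,0]}'
python3 - <<'E'
from h import *
a=crop("scene",(70,140,150,240),6); b=crop("top",(370,175,440,235),4)
W=np.zeros((600,770,3),np.uint8); W[:,:480]=a; W[:240,490:770]=b
cv2.imwrite("pics/c3.png",W)
E
```

```text
time_s: 7.65
position: [0.5158, -0.3716, 0.1386]
ee_rot: [-0.495, 0.506, 0.49, 0.509]
contact_force: [-0.0, 0.2, 0.3]
grip_width: 0.998
time_s: 8.15
position: [0.5171, -0.3725, 0.141]
ee_rot: [-0.497, 0.505, 0.488, 0.51]
contact_force: [-0.3, -0.3, -0.2]
grip_width: 1.001
```

View pics/c3.png

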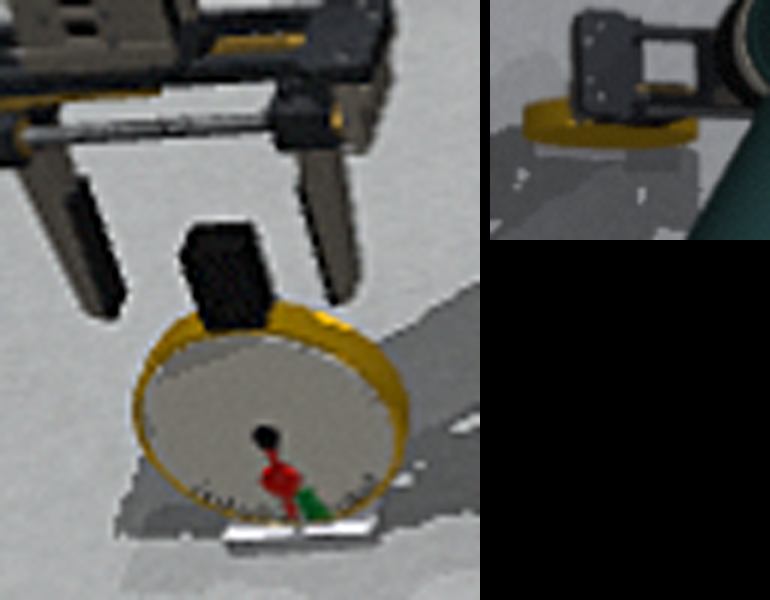

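The fingers straddle the handle evenly. Closing now.

```bash
python3 -m pendant '{"dr":[[0,0,0],[0,0,0],[0,0,0],[0,0,0],[0,0,0]],"xyz":[[0.003,0.002,0],[0,0,0],[0,0,0],[0,0,0],[0,0,0]],"gripper":[255,255,255,255,255]}' 40
python3 -m pendant '{"dr":[[0,0,0],[0,0,0],[0,0,0],[0,0,0],[0,0,0]],"xyz":[[0,0,0],[0,0,0],[0,0,0],[0,0,0],[0,0,0]],"gripper":[255,255,255,255,255]}'
python3 -m pendant '{"dr":[[0,0,0],[0,0,0],[0,0,0],[0,0,0],[0,0,0]],"xyz":[[-0.01,0,0],[-0.02,0,0],[-0.03,0,0],[-0.03,0,0],[-0.01,0,0]],"gripper":[255,255,255,255,255]}'
python3 - <<'E'
from h import *
s=read_state(); print(s["position"]); print(R.from_quat(s["ee_rot"]).as_matrix().round(4))
E
```

```text
time_s: 8.75
position: [0.5146, -0.3723, 0.1374]
ee_rot: [-0.496, 0.505, 0.488, 0.51]
contact_force: [0.1, 1.0, -0.4]
grip_width: 0.586
time_s: 9.25
position: [0.5147, -0.3719, 0.1373]
ee_rot: [-0.496, 0.505, 0.489, 0.51]
contact_force: [0.3, -0.6, 0.9]
grip_width: 0.299
time_s: 9.75
position: [0.5103, -0.3698, 0.237]
ee_rot: [-0.492, 0.507, 0.492, 0.508]
contact_force: [-0.8, -0.2, -3.9]
grip_width: 0.305
[ 0.51032046 -0.36975668  0.23701862]
[[ 0.0014 -0.9995  0.0307]
 [ 0.0014  0.0307  0.9995]
 [-1.     -0.0013  0.0015]]
```

Gripped (28 mm opening) and lifted; foot underside is 137 mm below the TCP. Carrying it over the stud and tilting top towards +y.

```bash
python3 -m pendant '{"dr":[[0,0,0],[0,0,0],[0,0,0],[0,0,0],[0,0,0]],"xyz":[[-0.03,0,0],[-0.03,-0.006,0.02],[-0.01,-0.006,0.03],[0,-0.006,0.04],[0,-0.006,0.04]],"gripper":[255,255,255,255,255]}'
python3 -m pendant '{"dr":[[0,0,0],[0,0,0],[0,0,0],[0,0,0],[0,0,0]],"xyz":[[0,-0.006,0.045],[0,-0.006,0.045],[0,-0.006,0.045],[0,-0.006,0.045],[0,-0.006,0.045]],"gripper":[255,255,255,255,255]}'
python3 -m pendant '{"dr":[[0,0,0],[0,0,0],[0,0,0],[0,0,0],[0,0,0]],"xyz":[[0,-0.006,0.045],[0,-0.006,0.045],[0,-0.006,0.04],[0,-0.006,0.03],[0,0,0]],"gripper":[255,255,255,255,255]}'
python3 - <<'E'
from h import *
s=read_state(); print(s["position"]); print(R.from_quat(s["ee_rot"]).as_matrix().round(4))
E
```

```text
time_s: 10.25
position: [0.5347, -0.2447, 0.3084]
ee_rot: [-0.489, 0.512, 0.488, 0.51]
contact_force: [0.6, -0.3, -4.4]
grip_width: 0.302
time_s: 10.75
position: [0.5726, -0.014, 0.3044]
ee_rot: [-0.486, 0.515, 0.488, 0.51]
contact_force: [1.5, -0.1, -4.4]
grip_width: 0.305
time_s: 11.25
position: [0.6011, 0.1607, 0.2981]
ee_rot: [-0.487, 0.513, 0.494, 0.506]
contact_force: [0.3, 1.0, -4.5]
grip_width: 0.3
[0.60114842 0.16071544 0.29811459]
[[-1.520e-02 -9.992e-01  3.830e-02]
 [ 2.000e-04  3.830e-02  9.993e-01]
 [-9.999e-01  1.520e-02 -4.000e-04]]
```

```bash
python3 -m pendant '{"dr":[[0,0,-0.015],[0,0,0],[0,0.09,0],[0,0.09,0],[0,0,0]],"xyz":[[0,-0.002,0.03],[0,0,0.028],[0,0,0],[0,0,0],[0,0,0]],"gripper":[255,255,255,255,255]}'
python3 -m pendant '{"dr":[[0,0,0],[0,0,0],[0,0,0],[0,0,0],[0,0,0]],"xyz":[[0,0,0],[0,0,0],[0,0,0],[0,0,0],[0,0,0]],"gripper":[255,255,255,255,255]}'
python3 - <<'E'
from h import *
im=camera("scene"); cv2.imwrite("pics/s4full.png",im[:,:,::-1])
s=read_state(); print(s["position"]); print(R.from_quat(s["ee_rot"]).as_matrix().round(4))
cv2.imwrite("pics/c4.png",crop("",(280,130,370,225),6,im))
E
```

```text
time_s: 11.75
position: [0.6033, 0.2174, 0.2924]
ee_rot: [-0.532, 0.558, 0.443, 0.457]
contact_force: [-0.3, 0.7, -5.6]
grip_width: 0.302
time_s: 12.25
position: [0.6037, 0.2117, 0.292]
ee_rot: [-0.529, 0.56, 0.442, 0.46]
contact_force: [-0.1, 0.0, -4.5]
grip_width: 0.297
[0.60382088 0.21161156 0.29209454]
[[-0.0169 -0.9988  0.0468]
 [-0.1862  0.0491  0.9813]
 [-0.9824  0.0079 -0.1868]]
```

View pics/c4.png

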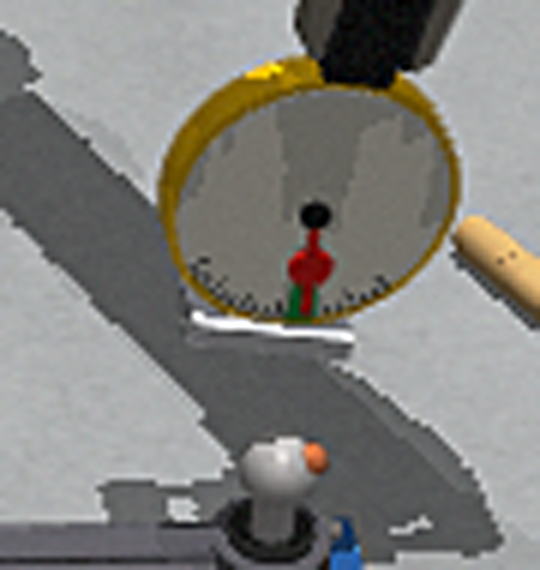

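The foot is tilted with its right end low, above the ball at (280,470) in the crop. The pointer (tip about (305,310)) already hangs over the green mark (290–318). Quantifying that from both views:

```bash
cat > dial.py <<'E'
from h import *
def analyse(im,c,gx,gy,gz,roi,tag):
    for name,m in (("red",hsvmask(im,[0,150,70],[6,255,255],roi)|hsvmask(im,[174,150,70],[180,255,255],roi)),("green",hsvmask(im,[45,90,40],[85,255,255],roi))):
        for off in ((0,.004) if name=="red" else (0,)):
            L=[]
            for x,y in cv2.findNonZero(m)[:,0]:
                o,v=ray("scene",(x,y)); cc=c+off*gx; d=o+v*((cc-o)@gx)/(v@gx)-cc; L.append((np.arctan2(d@gy,-d@gz),np.hypot(d@gy,d@gz)))
            L=np.array(L); k=L[:,1]>.036
            yy=np.sin(L[:,0])*L[:,1]
            print(tag,name,off,len(L),k.sum(),"ang mean",L[k,0].mean().round(3),"range",L[k,0].min().round(3),L[k,0].max().round(3),"r",L[:,1].min().round(3),L[:,1].max().round(3))
def held(s,zfoot=.137,dx=0):
    M=R.from_quat(s["ee_rot"]).as_matrix(); gz=-M[:,0]; gx=-M[:,1]; gy=M[:,2]; f=s["position"]-gz*zfoot+dx*gx
    return f,gx,gy,gz
E
python3 - <<'E'
from dial import *
im=cv2.imread("pics/scene0.png")[:,:,::-1].copy()
yaw=-.035; gx=np.array([np.cos(yaw),np.sin(yaw),0]); gy=np.array([-np.sin(yaw),np.cos(yaw),0]); gz=np.array([0,0,1.])
analyse(im,np.array([.513,-.372,.07])+.01*gx,gx,gy,gz,(85,200,145,240),"start")
im=cv2.imread("pics/s4full.png")[:,:,::-1].copy(); s=read_state(); f,gx,gy,gz=held(s)
print("foot",f); c=f+.07*gz+.01*gx
analyse(im,c,gx,gy,gz,(300,160,345,190),"held")
hub=hsvmask(im,[0,0,0],[180,255,45],(322,160,342,172)); print(blobs(hub),proj("scene",[c,c+.004*gx,c+.01*gx]), proj("scene",[f]))
E
```

```text
start red 0 34 12 ang mean -0.047 range -0.229 0.063 r 0.015 0.056
start red 0.004 34 7 ang mean 0.016 range -0.061 0.083 r 0.012 0.053
start green 0 18 18 ang mean 0.173 range 0.073 0.274 r 0.039 0.058
foot [0.60150526 0.1860966  0.15751139]
held red 0 48 10 ang mean 0.239 range 0.175 0.376 r 0.011 0.051
held red 0.004 48 7 ang mean 0.202 range 0.162 0.233 r 0.008 0.048
held green 0 15 15 ang mean 0.179 range 0.066 0.306 r 0.041 0.054
[([330, 164, 5, 4, 16], [332.0, 165.5])] [[331.87511271 164.2392307 ]
 [332.2629349  165.16268632]
 [332.84979255 166.56023867]] [[322.96279872 184.74135055]]
```

The mark is at about +0.18 rad (0.173 at the start, 0.186 now), and the tilt of 0.187 agrees. Lowering over the stud, stopping about 8 mm above it.

```bash
python3 -m pendant '{"dr":[[0,0,0],[0,0,0],[0,0,0],[0,0,0],[0,0,0]],"xyz":[[0.01,-0.001,0.006],[0.012,-0.002,0.006],[0.012,-0.001,0.006],[0.008,0,0.003],[0,0,0]],"gripper":[255,255,255,255,255]}'
python3 -m pendant '{"dr":[[0,0,0],[0,0,0],[0,0,0],[0,0,0],[0,0,0]],"xyz":[[0,0,0],[0,0,0],[0,0,0],[0,0,0],[0,0,0]],"gripper":[255,255,255,255,255]}'
python3 - <<'E'
from dial import *
s=read_state(); f,gx,gy,gz=held(s); print("foot",f.round(4),"z",gz.round(3),"x",gx.round(3),"F",s["contact_force"])
im=camera("scene"); cv2.imwrite("pics/s5full.png",im[:,:,::-1]); cv2.imwrite("pics/c5.png",crop("",(280,140,370,235),6,im))
E
```

```text
time_s: 12.8
position: [0.6079, 0.2254, 0.2417]
ee_rot: [-0.529, 0.56, 0.442, 0.459]
contact_force: [0.3, 0.2, -3.7]
grip_width: 0.302
time_s: 13.3
position: [0.6084, 0.2255, 0.2424]
ee_rot: [-0.529, 0.56, 0.442, 0.46]
contact_force: [0.5, -0.4, -4.1]
grip_width: 0.302
foot [0.606  0.2    0.1078] z [0.017 0.186 0.982] x [ 0.999 -0.049 -0.008] F [ 0.45404947 -0.42012603 -4.05000059]
```

View pics/c5.png

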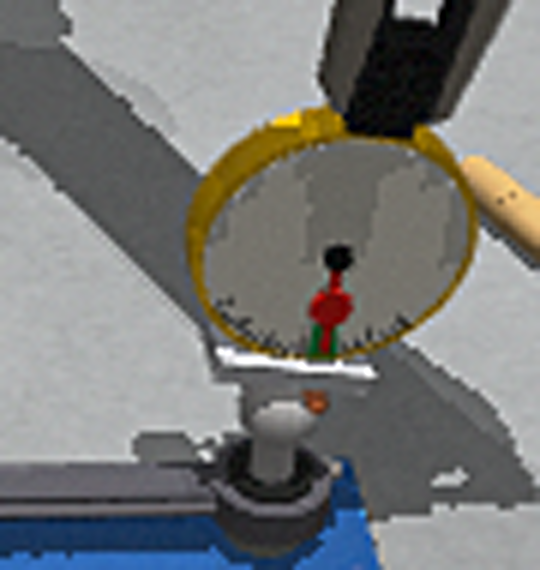

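```bash
python3 -m pendant '{"dr":[[0,0,0],[0,0,0],[0,0,0],[0,0,0],[0,0,0]],"xyz":[[0.001,0,0],[0.001,0,0],[0.001,0,0],[0,0,0],[0,0,0]],"gripper":[255,255,255,255,255]}'
python3 - <<'E'
from dial import *
s=read_state(); f,gx,gy,gz=held(s); print("foot",f.round(4),"F",s["contact_force"])
im=cv2.imread("pics/s5full.png")[:,:,::-1].copy()
print("ball centre pred",proj("scene",[[.606,.199,.086],[.606,.199,.104]])," foot front mid / ends",proj("scene",[f+.018*gx,f+.018*gx+.035*gy,f+.018*gx-.035*gy]))
print("foot bright",blobs(hsvmask(im,[0,0,200],[180,40,255],(312,194,346,206))), "copper",blobs(hsvmask(im,[0,60,60],[17,255,255],(320,200,345,215)),3))
E
```

```text
time_s: 13.85
position: [0.6085, 0.2247, 0.2397]
ee_rot: [-0.529, 0.559, 0.442, 0.46]
contact_force: [0.1, 0.6, -3.7]
grip_width: 0.304
foot [0.6062 0.1993 0.1051] F [ 0.0907091   0.5535463  -3.74025228]
ball centre pred [[325.62220425 206.84700133]
 [326.29139166 201.61839134]]  foot front mid / ends [[328.0079487  205.76015076]
 [340.73365076 206.87398004]
 [315.11792801 204.63138072]]
foot bright [([316, 198, 26, 5, 38], [327.39, 200.03])] copper [([330, 205, 5, 4, 15], [332.13, 206.4])]
```

```bash
python3 -m pendant '{"dr":[[0,0,0],[0,0,0],[0,0,0],[0,0,0],[0,0,0]],"xyz":[[0.001,0,0],[0.001,0,0],[0.001,0,0],[0,0,0],[0,0,0]],"gripper":[255,255,255,255,255]}'

```

```text
time_s: 14.35
position: [0.6086, 0.2246, 0.2381]
ee_rot: [-0.529, 0.559, 0.442, 0.46]
contact_force: [-0.5, -1.0, -1.3]
grip_width: 0.305
```

```bash
python3 -m pendant '{"dr":[[0,0,0],[0,0,0],[0,0,0],[0,0,0],[0,0,0]],"xyz":[[0.001,0,0],[0.001,0,0],[0,0,0],[0,0,0],[0,0,0]],"gripper":[255,255,255,255,255]}'

```

```text
time_s: 14.85
position: [0.6086, 0.2245, 0.2372]
ee_rot: [-0.529, 0.559, 0.442, 0.461]
contact_force: [-0.1, 0.9, 0.6]
grip_width: 0.307
```

Contact made, at about 4.5 N net of the gauge's weight. Letting it settle, then checking the reading and force.

```bash
for i in 1 2 3; do python3 -m pendant '{"dr":[[0,0,0],[0,0,0],[0,0,0],[0,0,0],[0,0,0]],"xyz":[[0,0,0],[0,0,0],[0,0,0],[0,0,0],[0,0,0]],"gripper":[255,255,255,255,255]}' | grep -E "pos|force"; done
python3 - <<'E'
from dial import *
im=camera("scene"); cv2.imwrite("pics/s6full.png",im[:,:,::-1]); s=read_state(); f,gx,gy,gz=held(s)
print("foot",f.round(4),"gz",gz.round(3),"tilt",np.arctan2(gz@np.cross([0,0,1],[gx[0],gx[1],0]),gz[2]))
analyse(im,f+.07*gz+.01*gx,gx,gy,gz,(310,170,355,202),"held")
cv2.imwrite("pics/c6.png",crop("",(295,145,365,215),8,im))
E
```

```text
position: [0.6086, 0.2245, 0.2371]
contact_force: [-1.2, 0.2, 0.5]
position: [0.6086, 0.2245, 0.2371]
contact_force: [-1.0, -0.1, 0.7]
position: [0.6086, 0.2245, 0.2371]
contact_force: [-0.5, 0.3, 1.1]
foot [0.6065 0.1993 0.1025] gz [0.015 0.184 0.983] tilt 0.18559161682679426
held red 0 45 11 ang mean 0.198 range 0.084 0.293 r 0.012 0.051
held red 0.004 45 7 ang mean 0.173 range 0.129 0.214 r 0.009 0.048
held green 0 14 14 ang mean 0.187 range 0.073 0.295 r 0.041 0.055
```

View pics/c6.png

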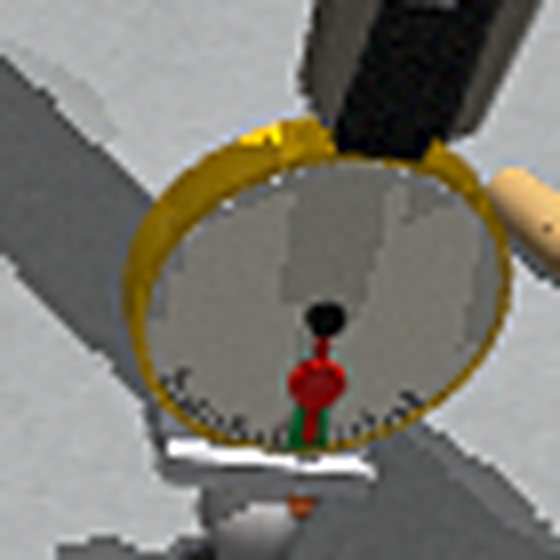

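The pointer tip at (310,440) sits in the middle of the green mark (290–328), everything is still, and the load is about 4.5–5 N. One last check of the pin head, then handing in.

```bash
python3 - <<'E'
from h import *
im=cv2.imread("pics/s6full.png")[:,:,::-1].copy()
b=blobs(hsvmask(im,[18,110,90],[35,255,255],(245,195,285,240))); print(b, "predicted home",proj("scene",[[.588,.031,.063]]))
s=read_state(); print(s["contact_force"],abs(s["qvel"]).max(),s["grip_width"])
print(job_done())
E
```

```text
[([258, 213, 9, 7, 45], [262.49, 215.78])] predicted home [[262.33734696 214.7933631 ]]
[-0.92427854  0.45465214  0.52686701] 0.0018353526778653111 0.30254659974876275
the job is handed in; nothing more can be done
None
```

I pushed the hinge pin home, stood the gauge on the ball stud tilted onto its green mark, and handed the job in with it still held there. No verdict is reported.

- **Pin:** it stopped with its head at 63.1 mm under 35 N. In the last picture the head is within about 1 px of where a fully home pin should appear.
- **Gauge position:** it is held at a 28 mm opening with the grip set to 40 N. By the arm's pose, the foot's centre is about 1.5 mm from the stud's estimated top. That estimate is good to about 3 mm, against the 22 mm allowed.
- **Load and stillness:** it presses on the stud with about 4.5–5 N, taking off the gauge's weight. The pose did not change over the last 1.5 s.
- **Reading:** the tilt is 0.186 rad. The mark measured 0.173 to 0.187 rad and the pointer 0.173 to 0.198 rad, depending on the view and the depth assumed. In the last picture the pointer tip is in the middle of the mark. That spread is about 1 mm at the tip, within the 6 mm allowed.
- **Other things:** I touched nothing else on purpose, but I did not measure whether the other things had moved.

No check failed. Time used was about 16.4 s of the 61 s.

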